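Make the bench grinder safe before a wheel change

ROBOT

A 6-joint arm with a two-finger parallel gripper is mounted at the origin on the work surface. World frame = base frame: x ahead of the robot, y to its left, z up, the work surface at z = 0. Lengths are in m, angles in degrees, forces in N, time in s.
With the tool pointing down it reaches from about 0.3 to 0.75 m from the base axis. Payload 8.5 kg.
Tool frame: the origin (TCP) lies at the very end of the fingers, on their centre line; the grasp point (between the pads) lies env.pinch_z behind it (env.pinch_z is the distance from the TCP to the grasp point, in m); z points along the fingers, y is the line along which they close (so a half turn about z gives the same grasp; the last joint's range is limited). The gripper opens to 85 mm and grips with 20 to 120 N. Pads are 22 mm wide; open, the fingers measure 114 mm over their backs; the gripper's body (76 mm by 85 mm) begins 54 mm behind the grasp point. The pads swing forward as they close: fully open they stand 13 mm farther back than shut.
Start: joints at [-82.409, 21.807, 74.336, -0, 83.858, -12.336], TCP at [0.187, -0.517, 0.231] pointing down, gripper open.
Joint ranges: [-178.18, 178.18], [-50.72, 133.34], [12.68, 142.11], [-81.47, 261.47], [9.98, 163.14], [-165.26, 165.26]. Speed limits (degrees/s): [136.94, 136.94, 180, 180, 180, 180].

INTERFACE

Orientations are given as a 3x3 rotation matrix whose columns are the frame's x, y, z axes.
In Python, from rig import telemetry, get_image, env gives the robot as it stands. The module is installed in compiled form; this text tells all that it offers.
- The arm moves only by the tool apply_moves, never from a script. Its argument "series" is a list of rows, each a list of 7 numbers: the shift along the tool's x, y, z in mm, then the turn, a rotation vector about the tool's x, y, z in degrees, then the opening, from 0 (shut) to 1 (fully open). A call has 1 to 12 rows; each row shifts and turns the commanded pose from where the row before left it, along the tool's axes as they then stand; what a row does not reach is not made up. A row lasts 1/8 s, in which the tool goes at most 62.5 mm and 10.7 degrees, less where a joint would pass 70% of its speed; a pose out of reach is approached as far as the arm can. A call with a gripper value outside its range is refused whole. The fingers move at their own pace and stop on an object; "grip_force" is the grip in N (left out, the last holds). Time passes only in rows, so rows that do not move let the fingers close. It gives the time, the measured TCP pose, the force, the opening and the grip force at its end, in the units of the state.
- telemetry.observe(): the state, without advancing time (a new reading comes with each control period).
- get_image(name): name is "scene" or "top" or "wrist"; returns a dict with "frame" (400x640x3 uint8, red, green, blue), "z_map" (400x640 float32, m along the optical axis (not along the pixel's ray), 0 where there is no reading), "vertical_fov" (degrees; the focal length in pixels is half the picture's height over the tangent of half this angle, whatever the lens; pixels are square), "cx", "cy" (the principal point, pixels), "dist" ([k1, k2, p1, p2, k3] as OpenCV has them; the pictures are not rectified), "eye" and "attitude" of the camera in the world; the wrist camera has in their place "mount" (4x4, takes a point from camera to tool coordinates, whose origin is the TCP and whose axes are the flange's). Camera axes: x right, y up, looking along -z (the intrinsics and any distortion apply to the point x, -y, -z); pixel columns grow to the right and rows downward; lengths in m; the calibration is good to about 2 mm. A picture is of the moment at which its call begins: read the wrist's pose just before it.
- env.close_job(): hands the job in; it is judged then, once.
The state is a dict: "time_s": time; "q": joint angles; "qvel": joint speeds; "joint_efforts": joint torques, N m; "position": TCP position; "tool_rot": TCP orientation; "ft_force": force on the tool from outside, world axes, zero at the start; "wrist_torque": the same for the moment, N m; "grip_width": finger opening in m; "gripper_force": force on a finger pad.
Only numpy, scipy, OpenCV 4.12 (cv2) and the standard library are available. Lean on these libraries where they do the work, as an engineer would, in place of code of your own. Each camera call takes 0.05 s, during which the arm holds its last target. There are 200 camera calls.

TASK

The bench grinder is about to get a new wheel, so make it safe at its control box: press the red stop button fully in and let it go, then switch the black mains rocker off by pushing down the end that stands proud, and only then try the green start button, pressing it fully in and letting it come back, to prove the machine is dead. Do not press start while the mains is still on, and leave the rocker off. Everything is just pressed: leave the new wheel, wrench, flange and spray can where they are.

Things in the scene. Friction and masses are not known exactly. Their poses are not given: they have to be found in the camera images.
- station: Fixed grey control box, 110 (its x) by 230 (its y) by 72 mm high; a blue bench grinder stands beside it at x -15 to 205, y 175 to 515 mm, 275 mm high. Origin on the bench under the middle of the box, z up, -x is the operator's side. Stop, mains and start sit on the lid in a row at x 0 and y -66, 0, 66 mm, turned as the box is; which has which place changes from run to run.
- stop_top (a point): Top centre of the red stop button: a mushroom head 40 mm across on a yellow plate, 32 mm above the lid; its highest flat is 24 mm across. Moves with the button. Pressed straight down.
- stop (a joint): Travel of the red stop button in m: 0 out, 0.006 fully in. It springs back when released; about 1.5 N starts it and 5 N holds it fully in.
- start_top (a point): Top centre of the green start button: a flat round cap 30 mm across in a steel collar, 20 mm above the lid and 10 mm above the collar. Moves with the button. Pressed straight down.
- start (a joint): Travel of the green start button in m: 0 out, 0.006 fully in. It springs back when released; about 1.2 N starts it and 4 N holds it fully in.
- mains_off_end (a point): Point on the off end of the black V-shaped mains rocker (the end towards the box's -x, with a white ring; the on end has a white bar), midway across, 17 mm from the valley. Each half is 24 mm long (box x), 30 mm wide. While on, the off half slopes up and this point is 20 mm above the lid, 14 mm to -x of the row; pushed off, the half lies level, 14 mm above the lid, 8 above its frame.
- mains (a joint): Angle of the mains rocker in rad: 0 fully on, 0.4 fully off. It snaps over the middle (0.2) and stays where it is left; about 4 N down on its proud end starts it.
- new_wheel: Loose new grinding wheel lying flat, 150 mm across, 20 mm thick, off-white with a blue centre label. Origin at the centre of its underside. To be left alone.
- wrench: Loose steel wrench, 180 mm long, lying flat in front of the box, roughly along its length. Origin midway along it, on the bench. To be left alone.
- flange: Loose steel wheel flange, 54 mm across, 22 mm high with its 28 mm hub up. Origin at the centre of its underside. To be left alone.
- spray_can: Loose upright spray can, 52 mm across, 130 mm high, red label and white cap. Origin at the centre of its underside. To be left alone.

How it is judged:
By the outcome, as a careful person would: the job done as asked, in the order asked, and still so for the second after the job is handed in, with the robot touching nothing.
It also fails if it takes over 42 s, if anything falls off the work surface, if the arm or the gripper's body presses on something with over 40 N, if the wrist force passes 120 N, or if a joint passes its speed limit or range.

## Working session

There is one attempt and no reset: what is moved stays moved. The work goes in short steps, Python scripts to look and compute and a tool call to move; the robot and the scene stay as the last step left them, time stands still between calls to the robot, and variables do not carry over. Pictures are saved under pics/ and viewed, at most 10 in all, crops included, and the job is handed in when it is done.

Besides the shell and the picture viewer there is one more tool, called after "Emit:" by a JSON object that holds its "method" and its "body", one argument or row to a line. apply_moves: Moves the arm, as the interface text tells. Its arguments: {"type":"object","properties":{"series":{"type":"array"},"grip_force":{"type":"number"}},"required":["series"]}

```bash
mkdir -p pics; cat > h.py <<'E'
import numpy as np, cv2
from rig import telemetry, get_image, env
def cam(name):
    s=telemetry.observe(); im=get_image(name); 
    if 'mount' in im:
        T=np.eye(4);T[:3,:3]=s['tool_rot'];T[:3,3]=s['position'];M=T@np.array(im['mount'])
    else:
        M=np.eye(4);M[:3,:3]=im['attitude'];M[:3,3]=im['eye']
    f=200/np.tan(np.radians(im['vertical_fov'])/2)
    K=np.array([[f,0,im['cx']],[0,f,im['cy']],[0,0,1]])
    return im,M,K,np.array(im['dist'],float)
def cloud(im,M,K,d):
    v,u=np.mgrid[0:400,0:640]
    n=cv2.undistortPoints(np.stack([u,v],-1).reshape(-1,1,2).astype(float),K,d).reshape(400,640,2)
    z=im['z_map']; P=np.stack([n[...,0]*z,-n[...,1]*z,-z],-1)
    W=P@M[:3,:3].T+M[:3,3]; W[z==0]=np.nan
    return W
E
python3 - <<'E'
from h import *
for n in('top','scene'):
    a=cam(n);cv2.imwrite(f'pics/{n}1.png',a[0]['frame'][...,::-1]); np.save(n,cloud(*a)); np.save(n+'f',a[0]['frame']); print(n,a[1].round(3).tolist(),a[2][0,0])
s=telemetry.observe();print({k:np.round(v,3).tolist() for k,v in s.items()},env.pinch_z)
E
```

```text
top [[0.009, 0.993, -0.118, 0.511], [-1.0, 0.007, -0.016, -0.121], [-0.015, 0.118, 0.993, 0.885], [0.0, 0.0, 0.0, 1.0]] 371.5352394849631
scene [[0.766, -0.475, 0.433, 0.989], [0.643, 0.56, -0.523, -0.592], [0.006, 0.679, 0.734, 0.741], [0.0, 0.0, 0.0, 1.0]] 421.4324979519597
{'time_s': 0.1, 'q': [-82.408, 21.835, 74.379, 0.001, 83.857, -12.337], 'qvel': [-0.002, -0.005, -0.321, 0.022, -0.009, -0.015], 'joint_efforts': [0.005, -44.922, -23.166, -0.0, 0.004, 0.0], 'position': [0.187, -0.517, 0.231], 'tool_rot': [[0.94, 0.341, -0.0], [0.341, -0.94, 0.001], [0.0, -0.001, -1.0]], 'ft_force': [-0.072, -0.541, -0.749], 'wrist_torque': [0.038, -0.007, -0.05], 'gripper_force': 0.0, 'grip_width': 0.085} 0.0187
```

View pics/top1.png

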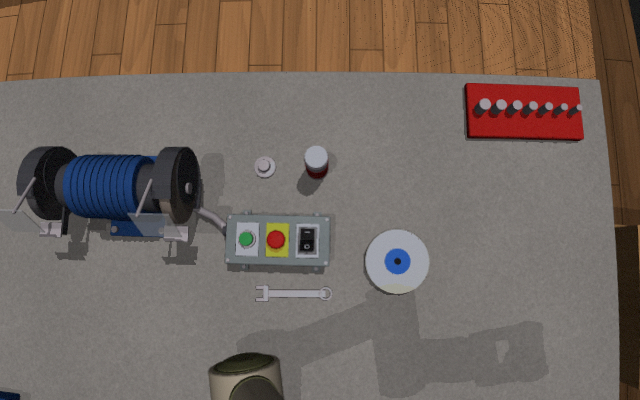

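View pics/scene1.png

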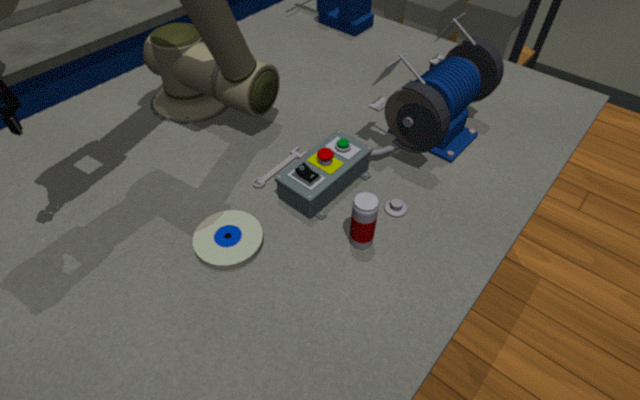

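The top view shows green at (246,239), red at (276,240) and the rocker at (308,240). The wrench is in front at row 294, the can is at (316,163), and the grinder is to the left. Next I'll measure these.

```bash
python3 - <<'E'
from h import *
for n in('top','scene'):
    W=np.load(n+'.npy');F=np.load(n+'f.npy').astype(int);r,g,b=F[...,0],F[...,1],F[...,2]
    ok=np.isfinite(W[...,0])&(abs(W[...,0]-.42)<.2)&(abs(W[...,1])<.25)
    for nm,m,zl in(('red',(r>110)&(g<60)&(b<60),(.085,.13)),('green',(g>100)&(r<80)&(b<120),(.08,.12)),('yellow',(r>130)&(g>120)&(b<80),(.06,.09)),('black',(r<60)&(g<60)&(b<60),(.075,.11))):
        mm=m&ok&(W[...,2]>zl[0])&(W[...,2]<zl[1]);p=W[mm]
        if len(p):print(n,nm,len(p),np.median(p,0).round(4),((p.min(0)+p.max(0))/2).round(4),np.ptp(p,axis=0).round(3),'ztop',np.percentile(p[:,2],90).round(4))
    lid=ok&(W[...,2]>.062)&(W[...,2]<.082)
    p=W[lid][:,:2].astype(np.float32);c,k,a=np.array([0,0]),0,0
    lab,nn=0,0
    q,st,cen,_=0,0,0,0
    num,L,S,C=cv2.connectedComponentsWithStats(lid.astype(np.uint8))
    i=1+S[1:,4].argmax();q=W[L==i];print(n,'lid',S[i],cv2.minAreaRect((q[:,:2]*1000).astype(np.float32)),np.median(q[:,2]))
E
```

```text
top red 238 [ 0.5357 -0.0167  0.1034] [ 0.5359 -0.016   0.1023] [0.034 0.035 0.011] ztop 0.1054
top green 138 [0.5374 0.0496 0.092 ] [0.5367 0.0496 0.0898] [0.028 0.026 0.012] ztop 0.0936
top yellow 445 [ 0.5413 -0.0209  0.0739] [ 0.5359 -0.0166  0.074 ] [0.073 0.049 0.008] ztop 0.0757
top black 392 [ 0.5411 -0.0752  0.0879] [0.4491 0.0398 0.0924] [0.341 0.272 0.035] ztop 0.1038
top lid [ 224  214  107   53 4420] ((535.0625, -16.278701782226562), (232.2821044921875, 110.36759185791016), 89.17195129394531) 0.07269574381507843
scene red 135 [ 0.5378 -0.0201  0.1022] [ 0.5352 -0.0183  0.1012] [0.035 0.033 0.008] ztop 0.104
scene green 68 [0.5359 0.05   0.0906] [0.5362 0.0512 0.0911] [0.027 0.027 0.005] ztop 0.0921
scene yellow 249 [ 0.5515 -0.026   0.0731] [ 0.5338 -0.0159  0.0732] [0.075 0.051 0.007] ztop 0.0745
scene black 673 [ 0.5254 -0.0115  0.0894] [0.4201 0.0404 0.0925] [0.4   0.278 0.035] ztop 0.1054
scene lid [ 275  131   98   72 2763] ((534.6005859375, -16.81928253173828), (231.84205627441406, 113.18598937988281), 89.0689926147461) 0.07152527339993597
```

Emit:
{"method": "apply_moves", "body": {
  "series": [
    [0,0,0,0,0,10.4,0],
    [0,0,0,0,0,10.4,0],
    [28,-42,0,0,0,0,0],
    [28,-42,0,0,0,0,0],
    [28,-42,0,0,0,0,0],
    [28,-42,0,0,0,0,0],
    [28,-42,0,0,0,0,0],
    [28,-42,0,0,0,0,0],
    [28,-42,0,0,0,0,0],
    [28,-42,0,0,0,0,0],
    [28,-42,0,0,0,0,0],
    [28,-42,0,0,0,0,0]
  ]
}}

```text
time_s: 1.6
position: [0.4745, -0.0998, 0.2312]
tool_rot: [[1.0, -0.015, -0.0], [-0.015, -1.0, 0.0], [-0.0, -0.0, -1.0]]
ft_force: [0.4, -0.3, 0.1]
grip_width: 0.0002
gripper_force: 0.0
```

Emit:
{"method": "apply_moves", "body": {
  "series": [
    [0,0,0,0,0,0,0],
    [0,0,0,0,0,0,0]
  ]
}}

```text
time_s: 1.85
position: [0.4735, -0.1016, 0.2311]
tool_rot: [[1.0, -0.015, -0.001], [-0.015, -1.0, 0.0], [-0.001, -0.0, -1.0]]
ft_force: [-0.9, -0.6, -0.2]
grip_width: 0.0001
gripper_force: 0.0
```

```bash
cat > to.py <<'E'
import sys
from h import *
s=telemetry.observe();R=np.array(s['tool_rot']);p=np.array(s['position'])
T=dict(red=(.5355,-.0168,.115),green=(.5365,.0495,.105),off=(.518,-.0823,.105))
for k,v in T.items():print(k,(R.T@(np.array(v)-p)*1000).round(1))
print(p,R.round(3).tolist(),s['ft_force'],s['grip_width'],s['time_s'])
E
python3 to.py; python3 - <<'E'
from h import *
a=cam('wrist');cv2.imwrite('pics/w1.png',a[0]['frame'][...,::-1]);print(np.round(a[0]['mount'],3).tolist())
E
```

```text
red [ 60.8 -85.7 116. ]
green [  60.8 -152.   126. ]
off [ 44.3 -19.9 126. ]
[ 0.47351656 -0.10156535  0.23107077] [[1.0, -0.015, -0.001], [-0.015, -1.0, 0.0], [-0.001, -0.0, -1.0]] [-0.94085504 -0.64922572 -0.15242084] 0.00014156480646226026 1.85
[[0.002, 0.964, 0.267, 0.067], [1.0, -0.001, -0.002, -0.0], [-0.001, 0.267, -0.964, -0.143], [0.0, 0.0, 0.0, 1.0]]
```

View pics/w1.png

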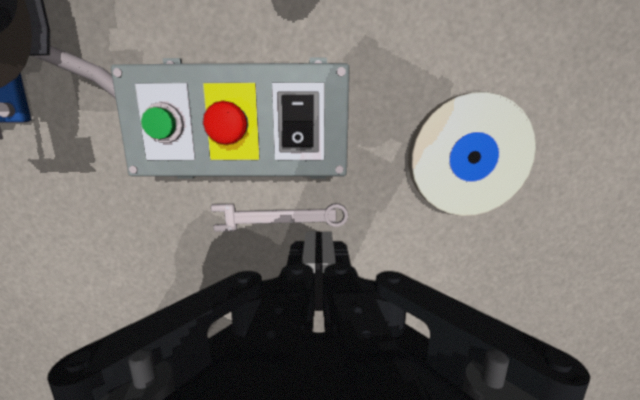

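The wrist view shows green at (158,123), red at (225,122) and the rocker at (297,122), with the ring (off end) on the near side at (297,137). The shut fingertips are small. I'll check positions with wrist depth as well.

```bash
python3 - <<'E'
from h import *
a=cam('wrist');W=cloud(*a);F=a[0]['frame'].astype(int);r,g,b=F[...,0],F[...,1],F[...,2]
for nm,m in(('red',(r>110)&(g<60)&(b<60)),('green',(g>100)&(r<80)&(b<120)),('black',(r<70)&(g<70)&(b<70))):
    m=m.copy();m[180:]=0;m[:,:120]=0;m[:80]=0;m[:,345:]=0
    p=W[m&np.isfinite(W[...,0])&(W[...,2]>.074)];zt=np.percentile(p[:,2],98)
    t=p[p[:,2]>zt-.004]
    print(nm,len(p),((p.min(0)+p.max(0))/2).round(4),np.ptp(p,axis=0).round(3),'top',((t.min(0)+t.max(0))/2).round(4),zt.round(4))
for v in range(98,150,4):print(v,W[v,292:302].mean(0).round(4))
E
```

```text
red 1417 [ 0.5351 -0.018   0.1018] [0.037 0.037 0.009] top [ 0.5348 -0.0171  0.1041] 0.1057
green 728 [0.5354 0.0486 0.0921] [0.027 0.028 0.005] top [0.5354 0.0486 0.0921] 0.0938
black 1542 [ 0.5336 -0.0281  0.0877] [0.05  0.139 0.02 ] top [ 0.52   -0.0307  0.0947] 0.0956
98 [ 0.5558 -0.083   0.0863]
102 [ 0.5522 -0.0829  0.0868]
106 [ 0.5486 -0.0828  0.0863]
110 [ 0.545  -0.0827  0.0865]
114 [ 0.5414 -0.0826  0.0865]
118 [ 0.5378 -0.0824  0.0865]
122 [ 0.5341 -0.0823  0.0867]
126 [ 0.5305 -0.0823  0.0887]
130 [nan nan nan]
134 [ 0.5233 -0.0823  0.0921]
138 [ 0.5197 -0.0823  0.0935]
142 [ 0.5161 -0.0823  0.0945]
146 [ 0.5124 -0.0821  0.0946]
```

Emit:
{"method": "apply_moves", "body": {
  "series": [
    [15,-21,12,0,0,0,0],
    [15,-21,20,0,0,0,0],
    [15,-21,24,0,0,0,0],
    [15,-22,24,0,0,0,0],
    [0,0,24,0,0,0,0],
    [0,0,10,0,0,0,0],
    [0,0,0,0,0,0,0],
    [0,0,0,0,0,0,0]
  ]
}}

```text
time_s: 2.95
position: [0.5355, -0.0179, 0.1183]
tool_rot: [[1.0, -0.016, 0.002], [-0.016, -1.0, -0.0], [0.002, 0.0, -1.0]]
ft_force: [0.0, 0.1, 0.3]
grip_width: 0.0
gripper_force: 0.0
```

```bash
python3 to.py
```

```text
red [ 0.  -1.1  3.3]
green [ -0.1 -67.4  13.3]
off [-16.5  64.6  13.3]
[ 0.53546764 -0.01792017  0.1183341 ] [[1.0, -0.016, 0.002], [-0.016, -1.0, -0.0], [0.002, 0.0, -1.0]] [0.00718464 0.13170231 0.29342779] 2.8736378473867464e-05 2.95
```

Emit:
{"method": "apply_moves", "body": {
  "series": [
    [0,0,8,0,0,0,0],
    [0,0,4,0,0,0,0],
    [0,0,3,0,0,0,0],
    [0,0,2,0,0,0,0],
    [0,0,0,0,0,0,0]
  ]
}}

```text
time_s: 3.58
position: [0.535, -0.0173, 0.1004]
tool_rot: [[1.0, -0.015, -0.0], [-0.015, -1.0, -0.0], [-0.0, 0.0, -1.0]]
ft_force: [-1.0, -0.1, 3.5]
grip_width: 0.0002
gripper_force: 1.7
```

Emit:
{"method": "apply_moves", "body": {
  "series": [
    [0,0,1,0,0,0,0],
    [0,0,1,0,0,0,0],
    [0,0,1,0,0,0,0],
    [0,0,0,0,0,0,0]
  ]
}}

```text
time_s: 4.08
position: [0.5351, -0.0173, 0.098]
tool_rot: [[1.0, -0.015, 0.0], [-0.015, -1.0, -0.0], [0.0, 0.0, -1.0]]
ft_force: [-4.3, -0.4, 9.5]
grip_width: 0.0001
gripper_force: 5.0
```

Emit:
{"method": "apply_moves", "body": {
  "series": [
    [0,0,0.7,0,0,0,0],
    [0,0,0,0,0,0,0]
  ]
}}

```text
time_s: 4.32
position: [0.5351, -0.0173, 0.0979]
tool_rot: [[1.0, -0.015, 0.001], [-0.015, -1.0, -0.0], [0.001, 0.0, -1.0]]
ft_force: [-5.8, 0.5, 14.6]
grip_width: 0.0002
gripper_force: 7.8
```

Emit:
{"method": "apply_moves", "body": {
  "series": [
    [0,0,-5,0,0,0,0],
    [0,0,-10,0,0,0,0],
    [0,0,-10,0,0,0,0],
    [-4,16,0,0,0,0,0],
    [-4,16,0,0,0,0,0],
    [-4,16,0,0,0,0,0],
    [-4,16,0,0,0,0,0],
    [0,0,0,0,0,0,0],
    [0,0,0,0,0,0,0]
  ]
}}

```text
time_s: 5.45
position: [0.5181, -0.0809, 0.1216]
tool_rot: [[1.0, -0.015, -0.0], [-0.015, -1.0, 0.0], [-0.0, -0.0, -1.0]]
ft_force: [-0.7, 0.8, -0.3]
grip_width: -0.0001
gripper_force: 0.0
```

```bash
python3 to.py
```

```text
red [ 16.4 -64.4   6.6]
green [  16.4 -130.7   16.6]
off [-0.1  1.4 16.6]
[ 0.51810789 -0.08094912  0.12159074] [[1.0, -0.015, -0.0], [-0.015, -1.0, 0.0], [-0.0, -0.0, -1.0]] [-0.70159014  0.81753021 -0.28198397] -6.187421525791375e-05 5.45
```

Emit:
{"method": "apply_moves", "body": {
  "series": [
    [0,1.5,12,0,0,0,0],
    [0,0,12,0,0,0,0],
    [0,0,3,0,0,0,0],
    [0,0,2,0,0,0,0],
    [0,0,2,0,0,0,0],
    [0,0,2,0,0,0,0],
    [0,0,0,0,0,0,0]
  ]
}}

```text
time_s: 6.32
position: [0.5182, -0.0825, 0.0885]
tool_rot: [[1.0, -0.015, 0.0], [-0.015, -1.0, 0.0], [0.0, -0.0, -1.0]]
ft_force: [-0.2, -0.3, 0.1]
grip_width: -0.0001
gripper_force: 0.0
```

Force has gone to zero, so it probably snapped over. I'll press on to the end stop.

Emit:
{"method": "apply_moves", "body": {
  "series": [
    [0,0,1,0,0,0,0],
    [0,0,1,0,0,0,0],
    [0,0,1,0,0,0,0],
    [0,0,0,0,0,0,0]
  ]
}}

```text
time_s: 6.82
position: [0.5182, -0.0825, 0.0859]
tool_rot: [[1.0, -0.015, 0.0], [-0.015, -1.0, -0.0], [0.0, 0.0, -1.0]]
ft_force: [-1.0, 0.7, 3.2]
grip_width: -0.0002
gripper_force: 2.0
```

Emit:
{"method": "apply_moves", "body": {
  "series": [
    [0,0,1,0,0,0,0],
    [0,0,0,0,0,0,0]
  ]
}}

```text
time_s: 7.08
position: [0.5182, -0.0826, 0.0858]
tool_rot: [[1.0, -0.015, 0.001], [-0.015, -1.0, -0.001], [0.001, 0.001, -1.0]]
ft_force: [-4.2, 1.6, 13.5]
grip_width: -0.0001
gripper_force: 6.7
```

Emit:
{"method": "apply_moves", "body": {
  "series": [
    [0,0,-10,0,0,0,0],
    [0,0,-30,0,0,0,0],
    [-10,0,-40,0,0,0,0],
    [-30,0,-40,0,0,0,0],
    [0,0,0,0,0,0,0],
    [0,0,0,0,0,0,0]
  ]
}}

```text
time_s: 7.82
position: [0.4781, -0.0819, 0.2042]
tool_rot: [[1.0, -0.015, -0.0], [-0.015, -1.0, 0.0], [-0.0, -0.0, -1.0]]
ft_force: [0.4, -0.5, -0.2]
grip_width: -0.0002
gripper_force: 0.0
```

```bash
python3 to.py;python3 - <<'E'
from h import *
a=cam('wrist');W=cloud(*a);F=a[0]['frame'];cv2.imwrite('pics/w2.png',F[...,::-1])
m=(abs(W[...,1]+.0825)<.006)
for x in np.arange(.508,.562,.004):
    k=m&(abs(W[...,0]-x)<.002);print(x.round(3),np.nanmedian(W[k][:,2]).round(4))
E
```

```text
red [ 56.4 -66.   89.2]
green [  56.4 -132.3   99.2]
off [39.9 -0.2 99.2]
[ 0.4781445  -0.0819133   0.20418375] [[1.0, -0.015, -0.0], [-0.015, -1.0, 0.0], [-0.0, -0.0, -1.0]] [ 0.36433683 -0.46977939 -0.2038371 ] -0.00016220631110381466 7.825
0.508 0.086
0.512 0.0865
0.516 0.0867
0.52 0.0869
0.524 0.0865
0.528 0.0865
0.532 0.0865
0.536 0.0883
0.54 0.0899
0.544 0.0918
0.548 0.0936
0.552 0.095
0.556 0.0915
0.56 0.0786
```

View pics/w2.png

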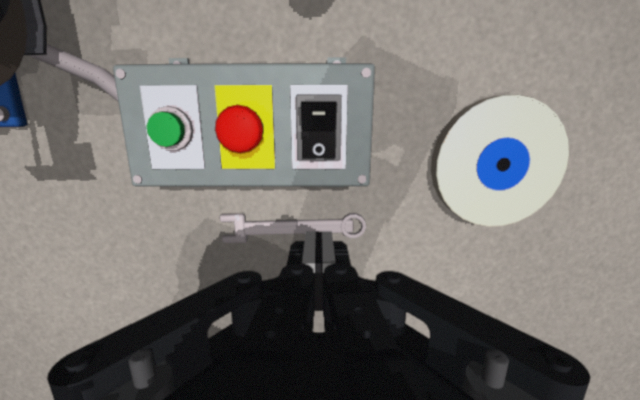

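The rocker at (319,130) is off: the off half lies level at z 0.0865 and the on half stands proud. Next is start.

Emit:
{"method": "apply_moves", "body": {
  "series": [
    [14,-33,0,0,0,0,0],
    [14,-33,10,0,0,0,0],
    [14,-33,20,0,0,0,0],
    [14,-33,25,0,0,0,0],
    [0,0,30,0,0,0,0],
    [0,0,8,0,0,0,0],
    [0,0,0,0,0,0,0],
    [0,0,0,0,0,0,0]
  ]
}}

```text
time_s: 8.88
position: [0.5366, 0.0488, 0.1125]
tool_rot: [[1.0, -0.016, 0.002], [-0.016, -1.0, -0.0], [0.002, 0.0, -1.0]]
ft_force: [0.2, -0.4, 0.1]
grip_width: 0.0
gripper_force: 0.0
```

```bash
python3 to.py
```

```text
red [-0.1 65.6 -2.5]
green [-0.1 -0.7  7.5]
off [-16.6 131.4   7.5]
[0.5366247  0.04880421 0.11250518] [[1.0, -0.016, 0.002], [-0.016, -1.0, -0.0], [0.002, 0.0, -1.0]] [ 0.1672476  -0.38455061  0.07071213] 4.514008555279033e-05 8.875
```

Emit:
{"method": "apply_moves", "body": {
  "series": [
    [0,0,12,0,0,0,0],
    [0,0,6,0,0,0,0],
    [0,0,3,0,0,0,0],
    [0,0,2,0,0,0,0],
    [0,0,2,0,0,0,0],
    [0,0,0,0,0,0,0]
  ]
}}

```text
time_s: 9.62
position: [0.536, 0.0492, 0.0867]
tool_rot: [[1.0, -0.015, -0.0], [-0.015, -1.0, -0.0], [-0.0, 0.0, -1.0]]
ft_force: [-1.7, -0.3, 3.3]
grip_width: 0.0002
gripper_force: 1.7
```

Emit:
{"method": "apply_moves", "body": {
  "series": [
    [0,0,1,0,0,0,0],
    [0,0,0.7,0,0,0,0],
    [0,0,0,0,0,0,0]
  ]
}}

```text
time_s: 10.0
position: [0.5361, 0.0492, 0.0859]
tool_rot: [[1.0, -0.015, 0.001], [-0.015, -1.0, -0.0], [0.001, 0.0, -1.0]]
ft_force: [-6.0, -0.5, 11.5]
grip_width: -0.0001
gripper_force: 6.1
```

Start is fully in (11.5 N, bottomed at 0.0859). Releasing and retreating.

Emit:
{"method": "apply_moves", "body": {
  "series": [
    [0,0,-5,0,0,0,0],
    [0,0,-20,0,0,0,0],
    [0,0,-40,0,0,0,0],
    [-20,10,-40,0,0,0,0],
    [-30,30,-10,0,0,0,0],
    [0,30,0,0,0,0,0],
    [0,0,0,0,0,0,0],
    [0,0,0,0,0,0,0]
  ]
}}

```text
time_s: 11.0
position: [0.4852, -0.0196, 0.1997]
tool_rot: [[1.0, -0.015, 0.0], [-0.015, -1.0, 0.0], [0.0, -0.0, -1.0]]
ft_force: [0.2, 0.6, 0.4]
grip_width: 0.0001
gripper_force: 0.0
```

```bash
python3 - <<'E'
from h import *
a=cam('wrist');W=cloud(*a)
for n,x,y in(('red',.5355,-.017),('green',.536,.049),('off',.52,-.0825),('on',.55,-.0825)):
    print(n,np.nanmedian(W[(np.hypot(W[...,0]-x,W[...,1]-y)<.004)&(W[...,2]<.12)][:,2]).round(4))
cv2.imwrite('pics/w3.png',a[0]['frame'][...,::-1])
E
```

```text
red 0.1046
green 0.0924
off 0.0869
on 0.0941
```

View pics/w3.png

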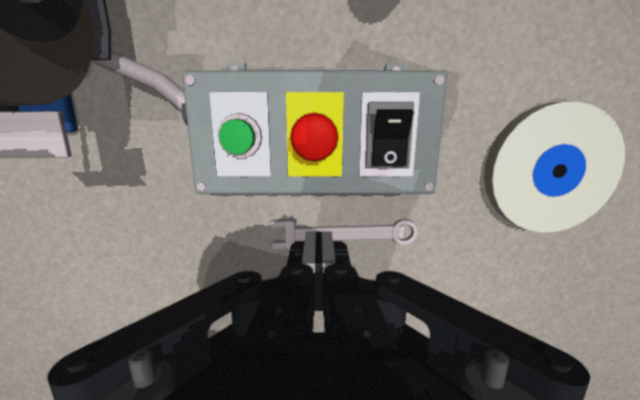

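Both buttons, at (237,137) and (314,136), are back out. The rocker at (390,135) is off, and the wrench and wheel are where they were. Handing in.

```bash
python3 -c "
from rig import env
print(env.close_job())"
```

```text
the job is handed in; nothing more can be done
None
```

I pressed and released stop, switched the mains rocker off, then pressed and released start, in that order; a last look showed both buttons back out and the rocker off, and the job is handed in (about 11 s on the robot's clock).

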